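# Rock the cork tub over its toe bar into the sorting tray

## Task

Slide the heavy oak tub along its stand until its toe bar is right up against the steel cleat, then, without ever lifting the toe bar off the stand, rock the tub forward on it until all five corks have tipped out into the tray. Do not let it topple; rock it back gently until it stands flat on its foot again, still up by the cleat, let go of it, and leave the other things on the bench where they are.

Things in the scene. Friction and masses are not known exactly. Their poses are not given: they have to be found in the camera images.
- stand: Oak block fixed to the bench, 160 mm wide (y), smooth top 40 mm above the bench, from x = -85 to +70 mm. Origin on the bench; +x points to the pouring side, towards the tray; z up. A steel strip, the cleat, covers x = 60 to 70 mm over the full width and stands 9 mm proud of the top.
- cleat (a point): Middle of the cleat's inner lower edge, level with the stand's top (stand x = 60 mm). The tub starts 21 to 43 mm short of it, up to 4 degrees askew, and slides on the stand with friction of about 0.35.
- tray: Open light-wood sorting tray, fixed to the bench just past the cleat: 170 (x) x 180 mm outside, walls 6 mm thick and 42 mm high, floor 6 mm thick. Origin on the bench under its centre; its x axis roughly along the stand's x.
- tub: Heavy oak tub (1.4 to 2 kg), loose on the stand. Origin: centre of its foot's underside; +x its pouring side, z up. It spans x -45 to 55, y -60 to 60 mm, sides 101 to 112 mm high, open top. Its steel floor rises at 35 degrees from the back to the lip at x = 54, z = 78 mm, so corks leave only when it is rocked well past 35 degrees; beyond about 70 it falls forward by itself.
- tub_grip (a point): Middle of the dark wooden grip board on top of the tub's back wall: 14 mm thick, 50 mm wide (tub's y), leaning back 25 degrees (upper end away from the pouring side). At x = -57, y = 0, z = 140 mm in the tub's frame, 18 mm below the board's upper end, 30 mm above the rim along the board. Axes are the tub's (not leaning).
- toe_left (a point): Point on the axis of the toe bar, 60 mm to the +y side of the tub's middle. The bar is round steel, 16 mm thick, 130 mm long along y, under the tub's front edge (axis at tub x = 45, z = 8 mm). It rests on the stand and can turn in the corner between stand and cleat, where its axis is at x = 52, z = 48 mm in the stand's frame.
- toe_right (a point): The same, 60 mm to the -y side.
- cork_a_mid (a point): Centre of one of the five wine corks in the tub: cylinder 24 mm thick, 42 mm long (its own y axis), starting on its side across the tub's sloping floor.
- cork_b_mid (a point): Centre of one of the five wine corks in the tub: cylinder 24 mm thick, 42 mm long (its own y axis), starting on its side across the tub's sloping floor.
- cork_c_mid (a point): Centre of one of the five wine corks in the tub: cylinder 24 mm thick, 42 mm long (its own y axis), starting on its side across the tub's sloping floor.
- cork_d_mid (a point): Centre of one of the five wine corks in the tub: cylinder 24 mm thick, 42 mm long (its own y axis), starting on its side across the tub's sloping floor.
- cork_e_mid (a point): Centre of one of the five wine corks in the tub: cylinder 24 mm thick, 42 mm long (its own y axis), starting on its side across the tub's sloping floor.
- whetstone: Bystander: grey sharpening stone 48x152x24 mm, beside the stand. Origin at the centre of its underside.
- nail_tin: Bystander: open tin of nails, 74 mm across, 61 mm high, beyond the tray. Origin at the centre of its underside.
- barrel_tap: Bystander: wooden barrel tap 33x104x47 mm, beyond the tray. Origin at the centre of its underside.
- old_key: Bystander: rusty old key 34x99x8 mm, beside the tray, on its side away from the robot. Origin at the centre of its underside.
- spanner_10: Bystander: small spanner 21x128x4 mm, on the robot's side of the stand. Origin at the centre of its underside.
There are look-alikes about, which are no part of the job. What is shaped like the part that bears cork_d_mid but red is not meant.

How it is judged (in metres and radians):
On the way, in this order (a step that is already met when the one before it is completed fails the run):
1. the tub stands flat with its toe bar up against the cleat (within 3 mm at both ends) (x of each of toe_left, toe_right in the frame of stand above 0.049 m and z of each of toe_left, toe_right in the frame of stand below 0.053 m and angle between tub's own z axis and vertical below 0.15 rad), for 0.1 s.
2. the tub is rocked forward more than 20 degrees on its toe bar, by the cleat (x of each of toe_left, toe_right in the frame of stand above 0.038 m and z of each of toe_left, toe_right in the frame of stand below 0.053 m and angle between tub's own z axis and vertical above 0.35 rad), for 0.1 s.
3. all five corks are in the tray (x of cork_a_mid in the frame of tray between -0.079 and 0.079 m and y of cork_a_mid in the frame of tray between -0.084 and 0.084 m and z of each of cork_a_mid, cork_b_mid, cork_c_mid, cork_d_mid, cork_e_mid in the frame of tray below 0.06 m and x of cork_b_mid in the frame of tray between -0.079 and 0.079 m and y of cork_b_mid in the frame of tray between -0.084 and 0.084 m and x of cork_c_mid in the frame of tray between -0.079 and 0.079 m and y of cork_c_mid in the frame of tray between -0.084 and 0.084 m and x of cork_d_mid in the frame of tray between -0.079 and 0.079 m and y of cork_d_mid in the frame of tray between -0.084 and 0.084 m and x of cork_e_mid in the frame of tray between -0.079 and 0.079 m and y of cork_e_mid in the frame of tray between -0.084 and 0.084 m), for 0.2 s.
At the end, for the whole second after the job is handed in: All five corks lie inside the tray; the tub stands flat on the stand (within 3 degrees), at rest, its toe bar within 14 mm of the cleat at both ends (all of step 3 and x of each of toe_left, toe_right in the frame of stand above 0.038 m and z of each of toe_left, toe_right in the frame of stand below 0.053 m and angle between tub's own z axis and vertical below 0.05 rad and linear speed of tub below 0.02 m/s and angular speed of tub below 0.1 rad/s); the robot touches nothing.
It fails at once if the tub is lifted: an end of the toe bar is more than 14 mm off the stand (z of any of toe_left, toe_right in the frame of stand above 0.062 m).
It fails at once if the tub is dropped or slammed (turns faster than 2 rad/s) (angular speed of tub above 2 rad/s).
It fails at once if the tub is tipped right over (past 80 degrees) (angle between tub's own z axis and vertical above 1.4 rad).
It fails at once if a bystander is moved more than 25 mm (distance of any of whetstone, nail_tin, barrel_tap, old_key, spanner_10 from where it was at the start of the episode above 0.025 m).
It also fails if it takes over 64 s, if anything falls off the work surface, if the arm or the gripper's body presses on something with over 40 N, if the wrist force passes 120 N, or if a joint passes its speed limit or range.

## Robot

A 6-joint arm with a two-finger parallel gripper is mounted at the origin on a cart in front of the work surface, level with it; the furniture and walls round the work are solid. World frame = base frame: x ahead of the robot, y to its left, z up, the work surface at z = 0. Lengths are in m, angles in degrees, forces in N, time in s.
With the tool pointing down it reaches from about 0.325 to 0.775 m from the base axis. Payload 5.5 kg.
Tool frame: the origin (TCP) lies midway between the tips of the shut fingers; the grasp point (between the pads) lies 19 mm behind it; z points along the fingers, y is the line along which they close (so a half turn about z gives the same grasp; the last joint's range is limited). The gripper opens to 88 mm and grips with 3 to 60 N. Pads are 20 mm wide; open, the fingers measure 115 mm over their backs; the gripper's body (75 mm by 178 mm) begins 61 mm behind the grasp point.
Start: joints at [-76.988, 5.22, 70.514, -0, 104.267, -3.249], TCP at [0.168, -0.576, 0.223] pointing down, gripper open.
Joint ranges: [-164.24, 164.24], [-49.07, 125.15], [9.68, 141.18], [-86.29, 266.29], [3.28, 154.24], [-151.56, 151.56]. Speed limits (degrees/s): [147.25, 147.25, 172.46, 180, 180, 180].

## Interface

Orientations are given as a 3x3 rotation matrix whose columns are the frame's x, y, z axes.
In Python, from plant import bot gives the robot as it stands. The module is installed in compiled form; this text tells all that it offers. Calls block until the motion is done:
- bot.reach(position, orientation): joint-space move of the TCP to a pose.
- bot.line_to(position, ori=None, v=0.15, guard=None): straight line of the TCP; ori=None keeps the orientation; v is the mean speed in m/s. With guard (N) it stops when the force on the tool has changed by that much, and returns True; else False.
- bot.movej(angles): joint-space move.
- bot.ungrasp() and bot.grab(squeeze=None): open the fingers fully, or close them until they stop; squeeze is the grip in N (None keeps the last).
- bot.sleep(seconds).
- bot.solve_ik(position, orientation): joint angles nearest the present ones, or None.
- bot.observe(): the state.
- bot.read_camera(name): name is "scene" or "top"; returns (picture, depth): 480x640x3 uint8, red, green, blue; 480x640 float32, m along the optical axis (not along the pixel's ray), 0 where there is no reading.
- bot.camera_params(name): a dict with "fx", "fy", "cx", "cy" (pixels), "extrinsics" (4x4, takes a point from world to camera coordinates). Camera axes: x right, y down, z forward; pixel columns grow to the right and rows downward; lengths in m; the calibration is good to about 2 mm. A picture is of the moment at which its call begins. camera_params takes no time and is no camera call.
A pose or a line that the arm cannot do raises bot.PlanningError and nothing moves.
- bot.job_done(): hands the job in; it is judged then, once.
The state is a dict: "clock": time; "qpos": joint angles; "joint_vel": joint speeds; "joint_torque": joint torques, N m; "ee_pos": TCP position; "tcp_rot": TCP orientation; "force": force on the tool from outside, world axes, zero at the start; "torque": the same for the moment, N m; "opening": opening from 0.0 (shut) to 1.0 (fully open); "grip_force": force on a finger pad.
Only numpy, scipy, OpenCV 4.12 (cv2) and the standard library are available. Lean on these libraries where they do the work, as an engineer would, in place of code of your own. Each camera call takes 0.05 s, during which the arm holds its last target. There are 200 camera calls.

## Working session

There is one attempt and no reset: what is moved stays moved. The work goes in short steps, each a Python script; the robot and the scene stay as the last script left them, time stands still between calls to the robot, and variables do not carry over. Pictures are saved under pics/ and viewed, at most 10 in all, crops included, and the job is handed in when it is done.

```bash
mkdir -p pics; python3 - <<'E'
from plant import bot
import cv2,numpy as np
for n in("scene","top"):
    p,d=bot.read_camera(n); cv2.imwrite(f"pics/{n}0.png",p[:,:,::-1]); np.savez(f"{n}0.npz",p=p,d=d)
    c=bot.camera_params(n); print(n,c)
print(bot.observe())
E
```

```text
scene {'fx': 586.1559241973528, 'fy': 586.1559241973528, 'cx': 321.75357842901985, 'cy': 236.75728167930242, 'extrinsics': array([[ 0.29645348, -0.95504183, -0.00323169,  0.24582191],
       [-0.44418967, -0.13488331, -0.88572119,  0.3749742 ],
       [ 0.84546488,  0.26401061, -0.46420634,  0.57283811],
       [ 0.        ,  0.        ,  0.        ,  1.        ]])}
top {'fx': 610.0268744664932, 'fy': 610.0268744664932, 'cx': 315.615289669318, 'cy': 242.15751995923424, 'extrinsics': array([[-0.00211022, -0.99995029, -0.00974456,  0.41790619],
       [-0.98745088,  0.00362244, -0.15788489,  0.48689191],
       [ 0.15791234,  0.0092891 , -0.98740944,  1.15727886],
       [ 0.        ,  0.        ,  0.        ,  1.        ]])}
{'clock': 0.1, 'qpos': array([-7.69885578e+01,  5.25895806e+00,  7.05726631e+01, -7.59084454e-04,
        1.04265984e+02, -3.24784259e+00]), 'joint_vel': array([ 0.01370275, -0.09218467, -0.20042201, -0.0741782 , -0.08473189,
        0.08055292]), 'joint_torque': array([ 2.91403543e-03, -4.47856486e+01, -4.07569849e+01,  7.01408694e-02,
        2.84214760e-02, -1.24570565e-04]), 'ee_pos': array([ 0.16793665, -0.5757579 ,  0.22164107]), 'tcp_rot': array([[ 9.60005423e-01,  2.79981126e-01, -3.96052122e-04],
       [ 2.79981394e-01, -9.60003997e-01,  1.65689894e-03],
       [ 8.36888099e-05, -1.70151919e-03, -9.99998549e-01]]), 'force': array([-0.96205716,  0.20722834,  0.0088922 ]), 'torque': array([-0.07117275,  0.01945408,  0.03561315]), 'grip_force': 0.0, 'opening': 1.0007766586273936}
```

View pics/scene0.png

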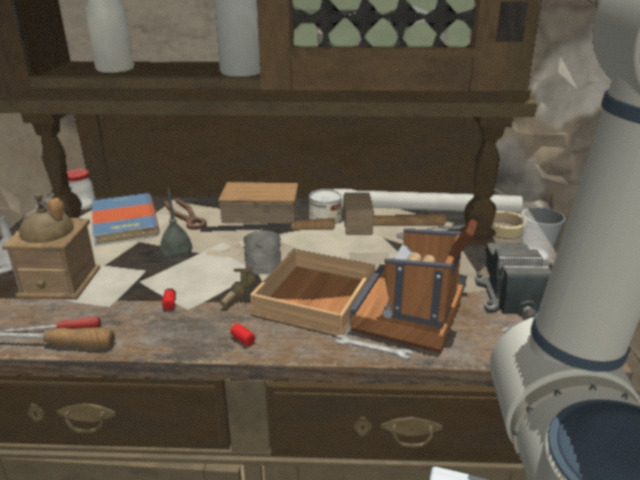

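View pics/top0.png

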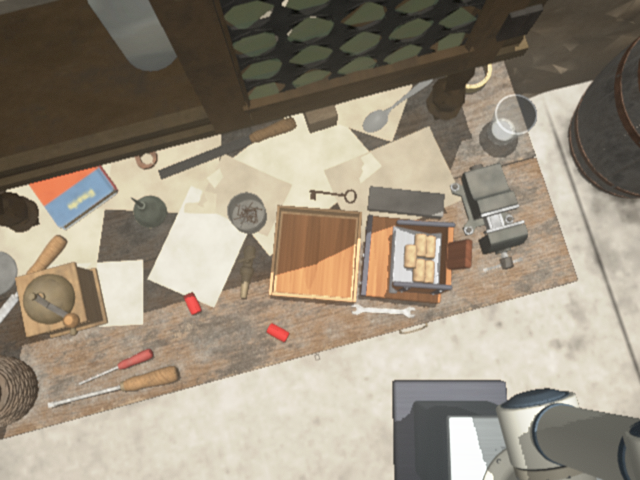

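The scene view shows the tub on its stand at (420,295), the tray at (320,290) and loose red corks at (170,300) and (242,335). In the top view the tub is at (425,255), the grip board at (460,253), the tray at (317,253), and the stand spans columns 362–450. The spanner is at (385,312), the key at (333,194), the whetstone at (405,200) and the vise at (495,215).

Look-alikes (top view): the brown corks in the tub at about (425,255) are the ones I want. The red cylinders at (277,332) and (192,303) are decoys, and so are the wooden handles at (150,378) and (272,130). The only grip board is at (460,253).

```bash
cat > h.py <<'E'
import numpy as np,cv2
from plant import bot
def cloud(n,d):
    c=bot.camera_params(n);v,u=np.mgrid[:480,:640];E=c["extrinsics"]
    P=np.stack([(u-c["cx"])/c["fx"]*d,(v-c["cy"])/c["fy"]*d,d],-1)
    W=(P-E[:3,3])@E[:3,:3]; W[d<=0]=np.nan; return W
def rect(xy):
    (c,s,a)=cv2.minAreaRect(xy.astype(np.float32)*1000); return np.round(c,1),np.round(s,1),round(a,2)
E
python3 - <<'E'
from h import *
for n in("scene","top"):
    z=np.load(n+"0.npz");W=cloud(n,z["d"]);
    box=(W[...,0]>.35)&(W[...,0]<.7)&(W[...,1]>-.26)&(W[...,1]<.2)
    for nm,lo,hi in(("bench",-.006,.006),("standtop",.036,.044),("cleat",.0455,.054),("tubrim",.138,.158),("grip",.17,.21)):
        m=box&(W[...,2]>lo)&(W[...,2]<hi)
        if nm=="standtop": m&=W[...,1]<-.02
        k,l,s,ce=cv2.connectedComponentsWithStats(m.astype(np.uint8))
        for i in np.argsort(-s[1:,4])[:3]+1:
            if s[i,4]>25:
                p=W[l==i];print(n,nm,s[i].tolist(),np.round(p.mean(0)*1000,1),rect(p[:,:2]))
p=np.load("top0.npz")["p"][180:330,260:490]
cv2.imwrite("pics/crop.png",cv2.resize(p,None,fx=3.4,fy=3.4,interpolation=2)[:,:,::-1])
E
```

```text
scene bench [423, 256, 100, 117, 4531] [4.718e+02 1.330e+02 3.000e-01] (array([521.4, 119.3]), array([137., 354.]), 85.38)
scene bench [622, 362, 11, 14, 81] [ 419.7 -103.3   -0.6] (array([ 423.9, -101.5]), array([27.4, 13.3]), 12.21)
scene cleat [499, 295, 30, 25, 162] [461.   71.   50.3] (array([464.6,  72.6]), array([73.1, 26.4]), 51.88)
scene cleat [429, 286, 28, 40, 104] [408.9 182.   49.9] (array([438.5, 173.8]), array([ 21. , 118.1]), 74.52)
scene cleat [526, 242, 25, 8, 82] [694.8  30.   50. ] (array([694.1,  30.9]), array([44.8,  9.1]), 86.74)
scene tubrim [434, 230, 28, 45, 486] [430.3 184.8 148.8] (array([444.3, 183.4]), array([125.7,  32.8]), 0.08)
scene grip [455, 219, 23, 30, 325] [430.9 160.1 188.2] (array([440.9, 161.1]), array([25. , 50.3]), 85.47)
top bench [420, 144, 158, 170, 12921] [525.6  46.6  -1.3] (array([525.4,  45.7]), array([349.2, 308.3]), 0.05)
top cleat [498, 252, 11, 18, 74] [448.7  55.   50.5] (array([449.2,  53.8]), array([33.4, 19.2]), 2.78)
top tubrim [436, 222, 20, 69, 511] [446.9 182.8 150.4] (array([446. , 182.9]), array([ 32.1, 121.8]), 89.77)
top grip [453, 239, 19, 31, 476] [442.7 163.2 187.8] (array([443.5, 162.8]), array([27.2, 49.4]), 86.89)
```

View pics/crop.png

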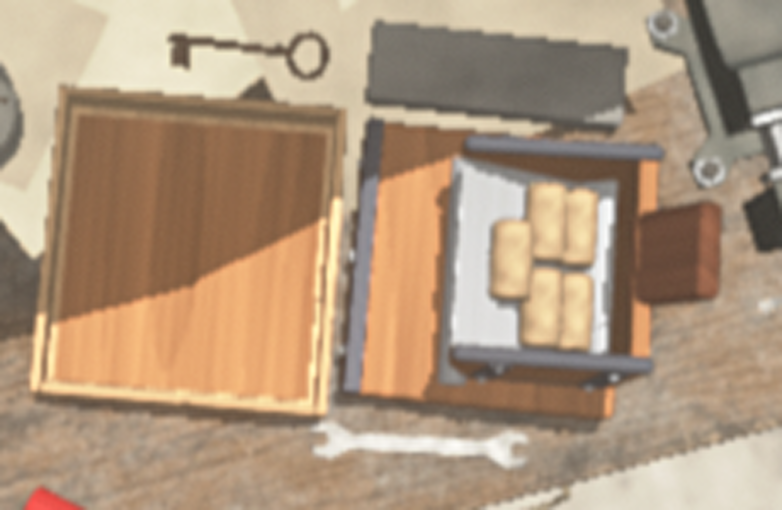

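The crop shows five brown corks in the tub, the grip board at crop (680,250), the cleat running from (372,118) to (352,392) and the toe bar by (447,370). This is the right tub. I'll fix the poses with a corrected search box.

```bash
python3 - <<'E'
from h import *
for n in("scene","top"):
    z=np.load(n+"0.npz");W=cloud(n,z["d"]);
    box=(W[...,0]>.3)&(W[...,0]<.62)&(W[...,1]>.12)&(W[...,1]<.55)
    for nm,lo,hi in(("standtop",.037,.043),("cleat",.046,.054),("traywall",.0365,.047),("tubrim",.138,.158),("grip",.17,.21)):
        m=box&(W[...,2]>lo)&(W[...,2]<hi)
        if nm in("standtop","cleat"): m&=W[...,1]<.32
        if nm=="traywall": m&=W[...,1]>.318
        if nm=="tubrim": m&=W[...,1]>.17
        k,l,s,ce=cv2.connectedComponentsWithStats(m.astype(np.uint8),connectivity=8)
        for i in np.argsort(-s[1:,4])[:4]+1:
            if s[i,4]>25:
                p=W[l==i];v=cv2.fitLine(p[:,:2].astype(np.float32),cv2.DIST_HUBER,0,.001,.001).ravel()[:2]
                print(n,nm,s[i].tolist(),np.round(p.mean(0)*1000,1),rect(p[:,:2]),"dir",round(np.degrees(np.arctan2(v[1],v[0])),2))
E
```

```text
scene standtop [355, 270, 108, 67, 1597] [417.  256.4  39.9] (array([453.2, 239.4]), array([146.8, 162.2]), 84.41) dir 69.28
scene cleat [382, 286, 75, 40, 291] [395.6 218.5  50. ] (array([417.9, 197.4]), array([ 76.4, 153. ]), 43.49) dir 87.73
scene cleat [355, 264, 29, 47, 214] [473.2 313.7  48.7] (array([463.5, 315.5]), array([ 10.5, 160.2]), 84.5) dir -4.33
scene traywall [250, 248, 125, 71, 1133] [455.  414.3  40.3] (array([468.1, 415.5]), array([171.7, 187.2]), 85.25) dir 27.11
scene traywall [256, 247, 24, 12, 117] [524.2 529.8  41.8] (array([527.3, 528.7]), array([14.8, 52.4]), 48.17) dir -43.62
scene traywall [350, 306, 9, 10, 48] [385.8 322.2  41.7] (array([390.9, 323.1]), array([ 9.9, 19.8]), 88.97) dir -28.35
scene traywall [242, 268, 11, 8, 45] [454.7 543.1  42.9] (array([455.3, 543.4]), array([ 8.9, 20. ]), 33.41) dir -56.84
scene tubrim [384, 228, 78, 47, 1184] [433.8 213.5 146.6] (array([446.2, 221.5]), array([105.7, 124.7]), 85.73) dir 8.67
scene grip [455, 219, 23, 30, 325] [430.9 160.1 188.2] (array([440.9, 161.1]), array([25. , 50.3]), 85.47) dir -12.14
top standtop [366, 216, 75, 87, 1510] [445.1 278.1  39.3] (array([455.2, 241.9]), array([143. , 161.3]), 85.39) dir 6.92
top cleat [389, 227, 8, 67, 171] [449.1 268.7  50.7] (array([451.9, 268.6]), array([ 13.6, 129.5]), 89.72) dir -3.55
top cleat [366, 214, 7, 55, 165] [495.8 313.5  48.4] (array([489.5, 314.6]), array([  9.7, 106.8]), 84.24) dir -4.62
top traywall [269, 205, 93, 98, 986] [467.4 417.8  40.2] (array([467.6, 416.8]), array([170.1, 180.5]), 85.1) dir 35.7
top traywall [362, 263, 5, 14, 33] [433.8 322.2  44.5] (array([433.3, 322.2]), array([ 7.5, 26. ]), 86.29) dir -12.56
top tubrim [393, 220, 61, 71, 958] [445.9 208.4 148.6] (array([448.9, 223.1]), array([102.6, 123.1]), 85.52) dir -9.61
top grip [453, 239, 19, 31, 476] [442.7 163.2 187.8] (array([443.5, 162.8]), array([27.2, 49.4]), 86.89) dir -4.2
```

```bash
cat >> h.py <<'E'
from scipy.spatial.transform import Rotation as R
TUB=86.0; STAND=84.6
S0=np.array([.4574,.2508,0.])
u=np.array([np.cos(np.radians(STAND)),np.sin(np.radians(STAND)),0])
GRIP=np.array([.4428,.1615,.180])
def ori(yaw,th,sg=1):
    # board frame: tool z down the board (25 deg lean), tool y along tub y
    r=R.from_euler('ZY',[yaw,th],degrees=True).as_matrix()
    z=np.array([np.sin(np.radians(25)),0,-np.cos(np.radians(25))]);y=np.array([0,sg,0.])
    return r@np.stack([np.cross(y,z),y,z],1)
E
python3 - <<'E'
from h import *
T=S0+52*u/1000+[0,0,.048]
for sg in(1,-1):
    for th in(0,15,30,45,60,70):
        o=ori(STAND,th,sg); r=R.from_euler('ZY',[STAND,th],degrees=True).as_matrix()
        p=T+r@np.array([-.102,0,.132])+.019*o[:,2]
        q=bot.solve_ik(p,o); print(sg,th,np.round(p,3),None if q is None else np.round(q,0))
    o=ori(TUB,0,sg)
    for b in(.1,0): q=bot.solve_ik(GRIP+(.019-b)*o[:,2],o); print("pre",None if q is None else np.round(q,0))
E
```

```text
1 0 [0.453 0.209 0.163] None
1 15 [0.457 0.242 0.183] None
1 30 [0.46  0.279 0.194] [  30.   -2.   81.   -4.  104. -145.]
1 45 [0.464 0.317 0.196] [  40.   12.   68.  -15.  114. -140.]
1 60 [0.467 0.355 0.187] [  46.   27.   55.  -26.  124. -138.]
1 70 [0.469 0.378 0.176] [  49.   38.   45.  -33.  131. -140.]
pre None
pre None
-1 0 [0.453 0.209 0.163] [  4. -19. 102.  25.  92.  11.]
-1 15 [0.457 0.242 0.183] [ 18. -13.  92.   9.  96.  25.]
-1 30 [0.46  0.279 0.194] [ 30.  -2.  81.  -4. 104.  35.]
-1 45 [0.464 0.317 0.196] [ 40.  12.  68. -15. 114.  40.]
-1 60 [0.467 0.355 0.187] [ 46.  27.  55. -26. 124.  42.]
-1 70 [0.469 0.378 0.176] [ 49.  38.  45. -33. 131.  40.]
pre [ -7. -21.  95.  26. 106.   4.]
pre [ -2. -21. 104.  25.  96.   5.]
```

```bash
python3 - <<'E'
from h import *
o=ori(TUB,0,-1)
bot.reach(GRIP+(.019-.1)*o[:,2],o)
hit=bot.line_to(GRIP+.019*o[:,2],v=.08,guard=8)
a=bot.observe();print(hit,a["clock"],a["ee_pos"],a["force"])
p,d=bot.read_camera("top");cv2.imwrite("pics/g.png",cv2.resize(p[170:330,330:530],None,fx=3,fy=3)[:,:,::-1])
q,d=bot.read_camera("scene");cv2.imwrite("pics/g2.png",cv2.resize(q[190:360,340:560],None,fx=3,fy=3)[:,:,::-1])
E
```

```text
False 4.1417 [0.44367004 0.16940779 0.16338748] [-0.67604489 -0.29496078  0.14819107]
```

View pics/g2.png

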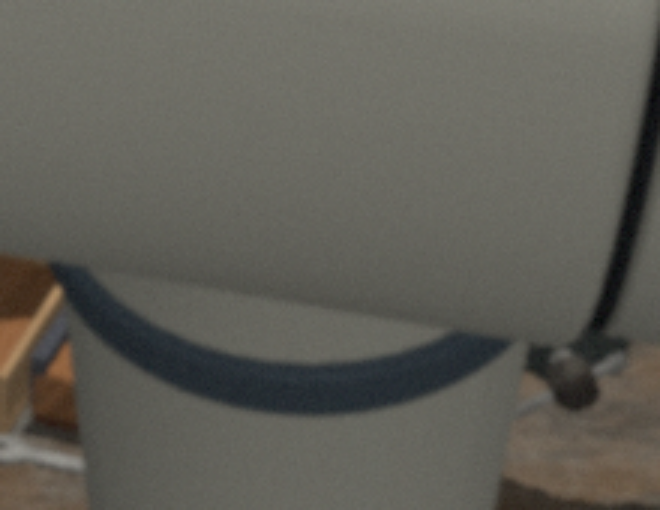

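The arm hides the view of the grasp, but there was no contact on the way down. I'll close and judge by the opening, which should be about 0.57.

```bash
python3 - <<'E'
from h import *
bot.grab(45); a=bot.observe();print(a["clock"],a["opening"],a["grip_force"],a["force"],a["ee_pos"])
if abs(a["opening"]-.568)<.06:
    o=ori(STAND,0,-1); p0=np.array(a["ee_pos"])
    bot.line_to(p0+.030*u,o,v=.04); a=bot.observe();print(a["clock"],a["ee_pos"],a["force"],a["torque"])
    hit=bot.line_to(np.array(a["ee_pos"])+.018*u,v=.02,guard=15); b=bot.observe()
    print(hit,b["clock"],(np.array(b["ee_pos"])-p0)@u,b["force"],b["torque"],b["opening"])
    for n in("scene","top"):
        p,d=bot.read_camera(n);np.savez(n+"1.npz",p=p,d=d)
    p=np.load("top1.npz")["p"];cv2.imwrite("pics/s.png",cv2.resize(p[170:330,330:530],None,fx=3,fy=3)[:,:,::-1])
E
```

```text
4.9167 0.5685124301707689 44.95953619480133 [ 1.83465401 -0.30238969 -1.10204908] [0.44372327 0.16938416 0.16279796]
5.8167 [0.44647226 0.19965329 0.16283525] [-0.02895505 -0.31841517 -0.73536217] [-0.30726068 -0.53343581 -0.12629224]
True 6.4917 0.04190460954530033 [ 0.81113698 -4.28992278  2.18669556] [-0.40994416 -0.05229505  0.21094888] 0.5678901965730693
```

View pics/s.png

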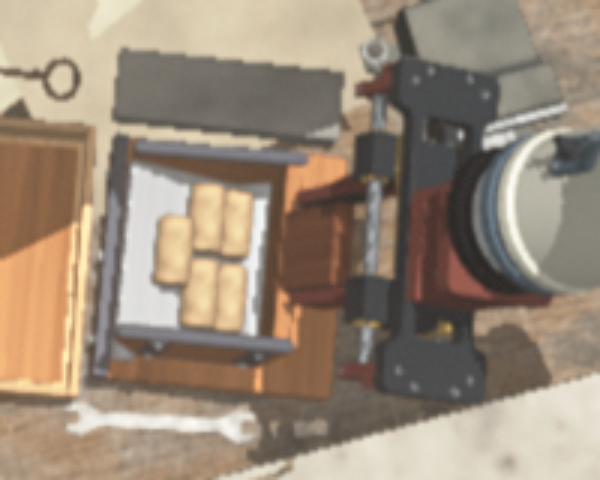

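The view shows the fingers on both edges of the grip board (crop 320,250) and the tub's front up by the cleat (crop 115,260). I'll check the skew, confirm contact with a light press, then start rocking.

```bash
python3 - <<'E'
from h import *
z=np.load("top1.npz");W=cloud("top",z["d"]);x,y,h=W[...,0],W[...,1],W[...,2]
# frame along stand
s=(x-S0[0])*u[0]+(y-S0[1])*u[1]; t=-(x-S0[0])*u[1]+(y-S0[1])*u[0]
for nm,sel in(("left rim",t<-.045),("right rim",t>.04)):
    m=(h>.138)&(h<.158)&(s>-.03)&(s<.07)&(abs(t)<.09)&sel
    p=np.stack([s[m],t[m]],1).astype(np.float32)*1000; v=cv2.fitLine(p,cv2.DIST_HUBER,0,.01,.01).ravel()
    print(nm,m.sum(),np.round(p.mean(0),1),"max s",np.percentile(p[:,0],98),"skew",np.degrees(np.arctan(v[1]/v[0])))
a=bot.observe();p0=np.array(a["ee_pos"])
hit=bot.line_to(p0+.005*u,v=.012,guard=14);bot.sleep(.3);b=bot.observe()
print(hit,(np.array(b["ee_pos"])-p0)@u,b["force"],b["torque"],b["ee_pos"],b["clock"])
E
```

```text
left rim 288 [ 15.3 -50.6] max s 60.897224 skew -1.811775
right rim 333 [11.8 59.9] max s 63.107456 skew 0.5513714
True 0.0012814752994555548 [-0.21705354 -5.15522436  2.98437076] [-0.28570146  0.36817787  0.28741658] [0.44889396 0.21222894 0.16374882] 7.2583
```

```bash
cat >> h.py <<'E'
def pose(T,th,yaw):
    o=ori(yaw,th,-1); r=R.from_euler('ZY',[yaw,th],degrees=True).as_matrix()
    return T+r@np.array([-.102,0,.132])+.019*o[:,2],o
def rock(T,ths,yaw,v):
    for th in ths:
        bot.line_to(*pose(T,th,yaw),v=v); a=bot.observe()
        print(th,round(a["clock"],1),"F",np.round(a["force"],1),"M",np.round(a["torque"],1),round(a["opening"],3))
E
python3 - <<'E'
from h import *
a=bot.observe();p0=np.array(a["ee_pos"]);Y=STAND+.4
bot.line_to(p0+.0015*u,ori(Y,0,-1),v=.01);bot.sleep(.3)
b=bot.observe();print(b["ee_pos"],b["force"],b["torque"])
T=np.array(b["ee_pos"])-pose(np.zeros(3),0,Y)[0]; T[2]=.0482
print(T,(T-S0)@u);np.save("T.npy",np.r_[T,Y])
rock(T,[3,6,10,15,20,25],Y,.04)
for n in("scene","top"):
    p,d=bot.read_camera(n);np.savez(n+"2.npz",p=p,d=d)
A=[cv2.resize(np.load(n+"2.npz")["p"][150:350,260:530],None,fx=1.45,fy=2.0) for n in("top","scene")]
cv2.imwrite("pics/r.png",np.hstack(A)[:,:,::-1])
E
```

```text
[0.44950541 0.21220394 0.1636782 ] [ -1.35404252 -10.04043594   4.98951027] [-1.60106056 -0.02861484 -0.31412251]
[0.45769546 0.30581661 0.0482    ] 0.05480024652033432
3 8.2 F [-1.1 -9.6  4.4] M [-1.5  0.1 -0.4] 0.564
6 8.5 F [-1.4 -9.1  4.4] M [-1.5  0.  -0.6] 0.565
10 8.9 F [ 0.  -8.9  5.4] M [-1.5 -0.1 -0.8] 0.567
15 9.4 F [ 1.1 -7.4  4.5] M [-1.4 -0.1 -0.8] 0.568
20 9.9 F [ 1.4 -7.   4.9] M [-1.5  0.  -0.8] 0.569
25 10.3 F [ 2.6 -6.9  5.8] M [-1.4 -0.1 -0.8] 0.564
```

View pics/r.png

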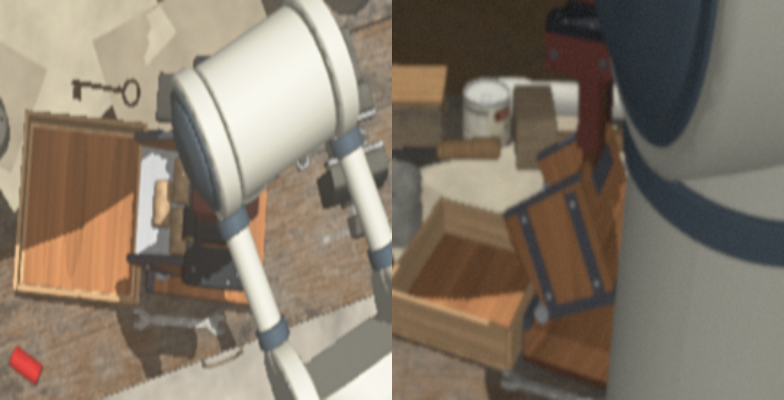

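The picture shows the tub tilted about 25°, its toe bar in the corner at right crop (540,315), with the corks still inside. Forces are low, so I'll keep rocking.

```bash
python3 - <<'E'
from h import *
z=np.load("T.npy");T,Y=z[:3],z[3]
rock(T,[30,35],Y,.04); rock(T,[39,43,47,51,55,59],Y,.025); bot.sleep(1)
for n in("scene","top"):
    p,d=bot.read_camera(n);np.savez(n+"3.npz",p=p,d=d)
A=[cv2.resize(np.load(n+"3.npz")["p"][150:350,230:500],None,fx=1.45,fy=2.0) for n in("top","scene")]
cv2.imwrite("pics/r3.png",np.hstack(A)[:,:,::-1])
E
```

```text
30 10.9 F [ 1.4 -5.2  5.6] M [-1.3  0.  -0.8] 0.564
35 11.4 F [ 1.7 -6.   5.9] M [-1.4  0.  -0.7] 0.568
39 12.0 F [ 1.7 -5.1  6.8] M [-1.4  0.2 -0.7] 0.566
43 12.5 F [ 0.8 -5.3  6.8] M [-1.5  0.2 -0.6] 0.567
47 13.1 F [ 1.4 -4.1  6.2] M [-1.5  0.2 -0.5] 0.565
51 13.7 F [ 1.6 -4.2  5.7] M [-1.4  0.2 -0.4] 0.568
55 14.2 F [ 0.7 -3.   5.1] M [-1.3  0.3 -0.3] 0.566
59 14.8 F [ 0.3 -2.4  4.8] M [-1.2  0.4 -0.4] 0.566
```

View pics/r3.png

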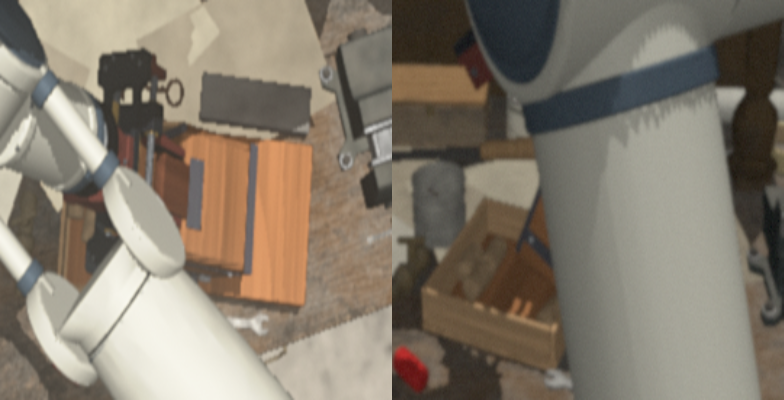

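Some corks are visible in the tray (right crop about (470,265)), but the arm hides the rest. I'll go a little further, come back to 30° and count them.

```bash
python3 - <<'E'
from h import *
z=np.load("T.npy");T,Y=z[:3],z[3]
rock(T,[63,66],Y,.025); bot.sleep(1)
rock(T,[62,58,54,50,46,42,38,34,30,26],Y,.045); 
for n in("scene","top"):
    p,d=bot.read_camera(n);np.savez(n+"4.npz",p=p,d=d)
A=[cv2.resize(np.load(n+"4.npz")["p"][150:350,230:500],None,fx=1.45,fy=2.0) for n in("top","scene")]
cv2.imwrite("pics/r4.png",np.hstack(A)[:,:,::-1])
E
```

```text
63 16.5 F [-3.5 -4.7 -3. ] M [-0.4  1.1 -0.8] 0.565
66 16.9 F [-1.  -5.1 -4. ] M [-0.4  0.7 -0.5] 0.57
62 18.3 F [ 1.5 -3.7 -6.8] M [ 0.4 -0.1 -0.1] 0.568
58 18.7 F [ 1.5 -3.7 -7.6] M [ 0.3 -0.2 -0.1] 0.564
54 19.1 F [ 1.8 -3.4 -7.9] M [ 0.3 -0.3 -0.1] 0.565
50 19.4 F [ 1.1 -3.  -7.5] M [ 0.3 -0.2 -0.2] 0.566
46 19.8 F [ 0.9 -2.8 -7.7] M [ 0.3 -0.2 -0.2] 0.567
42 20.2 F [ 0.1 -2.8 -8.4] M [ 0.2 -0.1 -0.1] 0.566
38 20.6 F [ 0.3 -2.5 -7.4] M [ 0.1 -0.  -0.1] 0.567
34 21.0 F [-0.1 -1.9 -7.1] M [-0.1 -0.   0.1] 0.565
30 21.4 F [-0.7 -1.6 -6.6] M [-0.3  0.1  0. ] 0.566
26 21.8 F [-0.3 -1.6 -5.6] M [-0.4  0.2 -0. ] 0.564
```

View pics/r4.png

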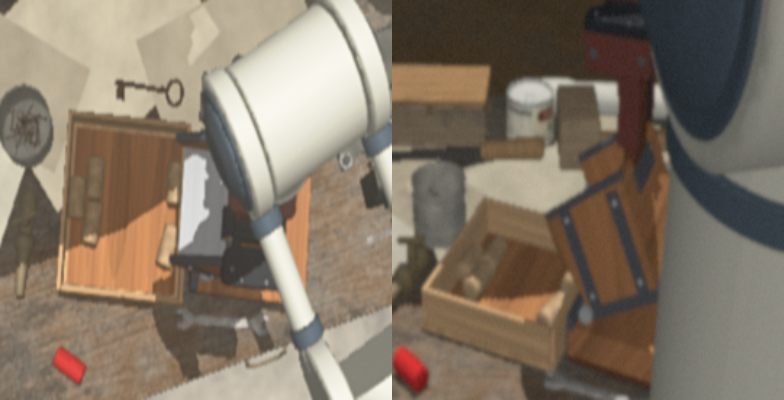

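The picture shows five corks in the tray: three by the far wall at left crop (75–95,200) and two by the near wall at (170,185) and (168,245). The tub is empty. I'll set it down gently and let go.

```bash
python3 - <<'E'
from h import *
z=np.load("T.npy");T,Y=z[:3],z[3]
rock(T,[22,18,14,10],Y,.04); rock(T-.0015*u,[7,5,3,1.5,.5,0],Y,.015)
bot.sleep(.3);a=bot.observe();print(a["ee_pos"],a["force"],a["torque"])
bot.line_to(np.array(a["ee_pos"])-[0,0,.001],v=.01,guard=8);a=bot.observe();print(a["ee_pos"],a["force"],a["torque"])
bot.ungrasp();bot.sleep(.3)
o=ori(Y,0,-1);p=np.array(bot.observe()["ee_pos"])
bot.line_to(p-.1*o[:,2],v=.08); a=bot.observe();print(a["clock"],a["force"])
bot.reach([.3,-.35,.30],ori(0,-25,-1)) if bot.solve_ik([.3,-.35,.30],ori(0,-25,-1)) is not None else bot.movej([-77,5.2,70.5,0,104.2,-3.2])
for n in("scene","top"):
    p,d=bot.read_camera(n);np.savez(n+"5.npz",p=p,d=d)
A=[cv2.resize(np.load(n+"5.npz")["p"][150:350,230:500],None,fx=1.45,fy=2.0) for n in("top","scene")]
cv2.imwrite("pics/r5.png",np.hstack(A)[:,:,::-1]);print(bot.observe()["clock"])
W=cloud("top",d);x,y,h=W[...,0],W[...,1],W[...,2]
s=(x-S0[0])*u[0]+(y-S0[1])*u[1]; t=-(x-S0[0])*u[1]+(y-S0[1])*u[0]
for f in(t<-.045,t>.04):
    m=(h>.138)&(h<.158)&(s>-.03)&(s<.07)&(abs(t)<.09)&f; print("front s",np.percentile(s[m],98)*1000,"z front/back",np.median(h[m&(s>.04)]),np.median(h[m&(s<.0)]))
m=(s>.085)&(s<.25)&(abs(t)<.085)&(h>.012); mm=cv2.erode(m.astype(np.uint8),np.ones((2,2)))
E
```

```text
22 22.3 F [-1.2 -2.3 -3.8] M [-0.6  0.3  0. ] 0.568
18 22.7 F [-1.1 -3.2 -2.4] M [-0.7  0.3  0.1] 0.566
14 23.1 F [-1.5 -3.5  0.2] M [-0.8  0.2  0. ] 0.568
10 23.5 F [-1.6 -5.   0.1] M [-1.   0.1  0.1] 0.566
7 24.2 F [ 0.6 -1.1  0.9] M [-0.  -0.8 -0.1] 0.568
5 24.7 F [ 1.8 -2.   2. ] M [ 0.2 -1.  -0.2] 0.569
3 25.2 F [ 1.1 -3.4  4.3] M [-0.  -1.  -0.3] 0.565
1.5 25.6 F [ 1.5 -6.   6.1] M [-0.2 -1.1 -0.3] 0.567
0.5 26.0 F [ 0.9 -4.1  5.3] M [-0.1 -1.  -0.3] 0.567
0 26.2 F [ 0.5 -4.3  5.9] M [-0.1 -1.  -0.2] 0.567
[0.44939521 0.21067214 0.16318167] [ 0.26547738 -4.77190998  4.93623301] [-0.0672894  -1.05315569 -0.25012038]
[0.44943646 0.21066203 0.16307788] [-0.27403529 -5.68325065  8.79616992] [ 0.04577518 -0.69804228 -0.09934961]
29.2167 [ 0.07932755 -0.27871235 -0.14588503]
31.2583
front s 62.29142381710119 z front/back 0.14352548717982877 0.15176661445818518
front s 60.871766263429876 z front/back 0.14404648030668818 0.15138438641544824
```

View pics/r5.png

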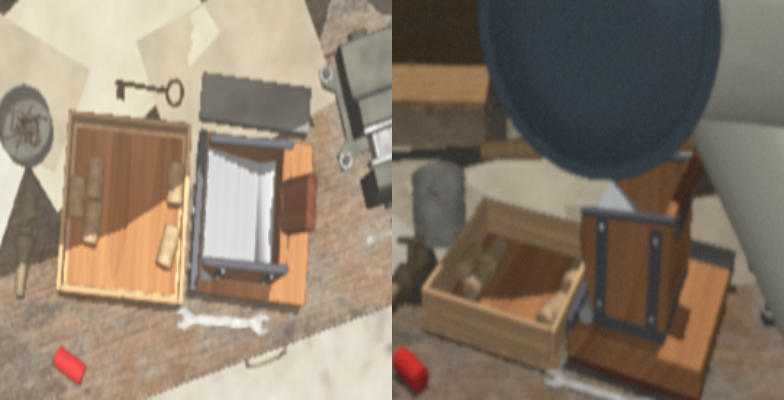

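The view shows the tub empty and flat, up by the cleat (left crop 200,215), with five corks lying in the tray, the bystanders in place and the arm clear. Handing in.

```bash
python3 -c "
from plant import bot
print(bot.job_done())"
```

```text
the job is handed in; nothing more can be done
None
```

I handed the job in at about 31 s: by the last pictures all five corks lie in the tray, the tub stands empty and flat by the cleat, and the bystanders look unmoved; the judge's verdict was not shown.

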